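Uncover the counter's measuring post and hold it at its second stop

TASK

Use the scraper's thin blade, not the gripper itself, to lever up the lip of the grey hood on the measuring post until the hood falls fully open, then lay the scraper flat on the counter and let go of it. Then pinch the post's white crossbar so that the release button in its side is squeezed in, draw the post straight up past its first stop to its second (top) stop, and finish while still holding it up there with the button squeezed, because it sinks if let go. Leave the spools and other stock where they stand.

Things in the scene. Friction and masses are not known exactly. Their poses are not given: they have to be found in the camera images.
- housing: Fixed measuring-post housing: a dark plinth 150 (x) x 160 (y) x 18 mm high on the counter, carrying the hood and the post. Origin: centre of its underside, on the counter; z up. The hood's lip is on its -y side, the hinge along its +y side; the post stands at its centre.
- hood (a joint): Angle of the hood (rad): 0 shut, 1.85 fully open. The grey hood is an open-bottomed box 130 x 134 x 54 mm (3 mm walls, 110 g) that covers the post and turns up and over to the housing's +y side; past about 1.0 rad it falls open by itself, slowly, and stays; let go below that it falls shut.
- hood_lip (a point): Middle of the outer edge, on the underside, of the hood's lip: a tab 80 mm wide (x), 3 mm thick, that stands 16 mm out (-y) from the hood's front wall. Shut, its underside is 27 mm above the counter and 9 mm above the plinth's top, which runs out under it as far as this edge: the blade goes into this 9 mm slot along the housing's +y, up to 16 mm deep. Axes as the housing's when shut; turns with the hood.
- hood_hinge (a point): Middle of the hood's hinge line, which runs along the housing's x, 20 mm above the counter and 150 mm in +y from the lip's edge.
- scraper: Loose flat scraper, 90 g, lying on the counter: wooden handle 100 x 22 x 20 mm, then a flat steel blade 40 mm wide and 2.6 mm thick. Origin: underside of the middle of the handle; its x axis points to the blade's edge, z up.
- scraper_grip (a point): Centre of the scraper's handle, 10 mm above the counter when it lies flat; axes as the scraper's.
- scraper_tip (a point): Middle of the blade's front edge, half-way through its 2.6 mm thickness, 123 mm in x from the handle's centre and at the same height (10 mm above the scraper's underside). The blade proper is the last 54 mm.
- post (a joint): Height of the telescoping post above its lowest place (m): 0 down, first stop 0.060, second (top) stop 0.120, where it comes up against its end. Weight and a return spring draw it down with 4 to 7 N. With the release button out a tooth stops any rise at 0 and at the first stop.
- post_grip (a point): Centre of the post's crossbar: a white bar 26 (x) x 64 (y) x 30 (z) mm, axes as the housing's, on a rod that slides in the housing along z. With the post down it is 51 mm above the counter: the bar spans heights 36 to 66 mm, above a collar 30 mm high of 14 mm radius. Seen only once the hood is open.
- release (a joint): Travel of the release button (m): 0 out, 0.006 pushed in flush; the post is free beyond 0.004. A spring returns it; fully in takes about 6 N.
- release_face (a point): Middle of the outer face of the grey release button (28 wide x 18 mm high) in the crossbar's +x face, 6 mm proud of it when out; it is pushed along the housing's -x. Over bar and button the crossbar measures 32 mm, and 26 mm with the button in.
- spool_a: Orange ribbon spool, 66 mm across, 55 mm high; bystander, stands upright; origin: centre of its underside.
- spool_b: A second orange ribbon spool, 66 mm across, 55 mm high; bystander, stands upright; origin: centre of its underside.
- spool_c: Blue ribbon spool, 66 mm across, 55 mm high; bystander, stands upright; origin: centre of its underside.
- spool_d: Small green ribbon spool, 56 mm across, 35 mm high; bystander, stands upright; origin: centre of its underside.
- twine: Cone of twine, 64 mm across at its foot, 112 mm high; bystander, stands upright; origin: centre of its underside.
- core: Empty card core, 52 mm across, 60 mm high; bystander, stands upright; origin: centre of its underside.
Mind the look-alikes: they are no part of the job. What is meant by the scraper is not green or red, and is the smaller of those in its own colour.

How it is judged:
By the outcome, as a careful person would: the job done as asked, in the order asked, and still so for the second after the job is handed in, while the arm keeps its last pose, push and grip.
It also fails if it takes over 72 s, if anything falls off the work surface, if the arm or the gripper's body presses on something with over 40 N, if the wrist force passes 120 N, or if a joint passes its speed limit or range.

ROBOT

A 6-joint arm with a two-finger parallel gripper is mounted at the origin on the work surface. World frame = base frame: x ahead of the robot, y to its left, z up, the work surface at z = 0. Lengths are in m, angles in degrees, forces in N, time in s.
With the tool pointing down it reaches from about 0.35 to 0.875 m from the base axis. Payload 4.2 kg.
Tool frame: the origin (TCP) lies midway between the tips of the shut fingers; the grasp point (between the pads) lies 19 mm behind it; y points along the fingers, z is the direction in which the jaws open and shut, and the axes are right-handed (so a half turn about y gives the same grasp; the last joint's range is limited). The gripper opens to 87 mm and grips with 3 to 60 N. Pads are 19 mm wide; open, the fingers measure 117 mm over their backs; the gripper's body (75 mm by 190 mm) begins 51 mm behind the grasp point.
Start: joints at [-57.892, 22.042, 0.453, 0, -68.411, -14.817], TCP at [0.186, -0.597, 0.223] pointing down, gripper open.
Joint ranges: [-179.83, 179.83], [-69.29, 118.12], [-61.27, 80.66], [-181.25, 117.63], [-171.15, -9.14], [-177.46, 177.46]. Speed limits (degrees/s): [159.86, 159.86, 180, 180, 180, 180].

INTERFACE

Orientations are given as [roll, pitch, yaw] about the fixed x, y, z axes, in that order (R = Rz(yaw) Ry(pitch) Rx(roll)).
In Python, from workcell import env gives the robot as it stands. The module is installed in compiled form; this text tells all that it offers. Calls block until the motion is done:
- env.goto(position, orientation): joint-space move of the TCP to a pose.
- env.move_straight(position, rotation=None, rate=0.15, force_limit=None): straight line of the TCP; rotation=None keeps the orientation; rate is the mean speed in m/s. With force_limit (N) it stops when the force on the tool has changed by that much, and returns True; else False.
- env.set_joints(angles): joint-space move.
- env.gripper_to(opening, grasp_force=None): opening from 0.0 (shut) to 1.0 (fully open); grasp_force is the grip in N (None keeps the last); returns when the fingers have stopped.
- env.dwell(seconds).
- env.inverse_kinematics(position, orientation): joint angles nearest the present ones, or None.
- env.read_state(): the state.
- env.grab_frame(name): name is "side" or "top" or "wrist"; returns a dict with "image" (400x640x3 uint8, blue, green, red), "fx", "fy", "cx", "cy" (pixels), "D" ([k1, k2, p1, p2, k3] as OpenCV has them; the pictures are not rectified), "position" and "orientation" of the camera in the world. Camera axes: x right, y up, looking along -z (the intrinsics and any distortion apply to the point x, -y, -z); pixel columns grow to the right and rows downward; lengths in m; the calibration is good to about 2 mm. A picture is of the moment at which its call begins. There is no depth.
A pose or a line that the arm cannot do raises env.Unreachable and nothing moves.
- env.close_job(): hands the job in, once; it reports no verdict.
Trained networks look in a picture, given as the dict that the camera call returned (one of the last four; its "shot" number tells which), for a name from the list of things; names that differ only in an ending like _2 or _b are one class to them, and where a whole thing is asked for, a point or a joint stands for the part that bears it (a point fixed in the world has none). Each returns a list of dicts, best first, with "score" (0 to 1); they miss things now and then, are a little off and sometimes report something else, mostly with a low value. They report only what shows in the picture. A call takes as long as a camera call. They do not tell look-alikes from the thing itself.
- env.search_frame(picture, thing): "xyz" ([x, y, z] in m, in world coordinates, good to about 4 mm: the middle of the surface that is visible of it).
- env.trace(picture, thing): "mask" (400x640 bool, what is visible of it).
The state is a dict: "clock": time; "joint_positions": joint angles; "qvel": joint speeds; "joint_torque": joint torques, N m; "position": TCP position; "tool_rot": TCP orientation; "force": force on the tool from outside, world axes, zero at the start; "wrist_torque": the same for the moment, N m; "opening": opening from 0.0 (shut) to 1.0 (fully open).
Only numpy, scipy, OpenCV 4.12 (cv2) and the standard library are available. Lean on these libraries where they do the work, as an engineer would, in place of code of your own. Each camera call takes 0.05 s, during which the arm holds its last target.

## Working session

There is one attempt and no reset: what is moved stays moved. The work goes in short steps, each a Python script; the robot and the scene stay as the last script left them, time stands still between calls to the robot, and variables do not carry over. Pictures are saved under pics/ and viewed, and the job is handed in when it is done.

```bash
mkdir -p pics; ls
cat > h.py <<'E'
import numpy as np, cv2
from scipy.spatial.transform import Rotation as R
from workcell import env
E
python3 - <<'E'
from h import *
print(env.read_state())
for n in ["top","side","wrist"]:
    f=env.grab_frame(n); cv2.imwrite(f"pics/a_{n}.png",f["image"])
    print(n,{k:v for k,v in f.items() if k!="image"})
    for t in ["scraper","housing","hood_lip","spool_a","twine"]:
        print(t,[(np.round(d["xyz"],3).tolist(),round(d["score"],2)) for d in env.search_frame(f,t)][:8])
E
```

```text
pics
{'clock': 0.0, 'joint_positions': array([-5.78922808e+01,  2.20914230e+01,  3.80119614e-01, -2.87600908e-02,
       -6.84105487e+01, -1.48159186e+01]), 'qvel': array([ 0.00114308,  0.07332221, -0.0018348 ,  0.06157271, -0.0320298 ,
        0.04803278]), 'joint_torque': array([-1.70986350e-03, -3.90666211e+01,  1.87406176e+01,  4.21982691e+00,
        1.10756583e-02, -2.08424112e-04]), 'position': array([ 0.1856084 , -0.59617879,  0.22145554]), 'tool_rot': array([-8.98753641e+01,  5.32848097e-03,  1.72811956e+01]), 'force': array([-0.45384395,  0.25908276,  0.5929278 ]), 'wrist_torque': array([ 0.00745184, -0.09316074, -0.06856288]), 'opening': 1.0003574079759503}
top {'fx': 393.1393872069288, 'fy': 393.1393872069288, 'cx': 317.63972741843196, 'cy': 201.85552741040254, 'D': array([-0.07175915,  0.        ,  0.        ,  0.        ,  0.        ]), 'position': array([0.42438476, 0.02960761, 1.14721009]), 'orientation': array([  3.51524548,  -0.09784584, -91.14182165]), 'shot': 1}
scraper [([0.298, -0.37, 0.014], 0.96), ([0.326, 0.154, 0.02], 0.89), ([0.646, -0.376, 0.01], 0.62), ([
[... 770 characters left out ...]
 ([0.629, -0.36, 0.013], 0.47)]
housing [([0.557, 0.216, 0.068], 0.92), ([0.562, 0.207, 0.075], 0.16)]
hood_lip [([0.562, 0.205, 0.072], 0.71)]
spool_a [([0.747, 0.161, 0.046], 0.86), ([0.5, 0.447, 0.052], 0.6), ([0.394, 0.392, 0.036], 0.59)]
twine [([0.74, -0.042, 0.056], 0.78)]
wrist {'fx': 292.87745003111166, 'fy': 292.87745003111166, 'cx': 320.15552507213107, 'cy': 201.68556625812647, 'D': array([-0.02644348,  0.        ,  0.        ,  0.        ,  0.        ]), 'position': array([ 0.1155795 , -0.61846011,  0.38408134]), 'orientation': array([-1.55098653e+01, -6.81378572e-03,  1.07352568e+02]), 'shot': 3}
scraper [([0.331, -0.422, 0.013], 0.66)]
housing []
hood_lip []
spool_a []
twine []
```

View pics/a_top.png

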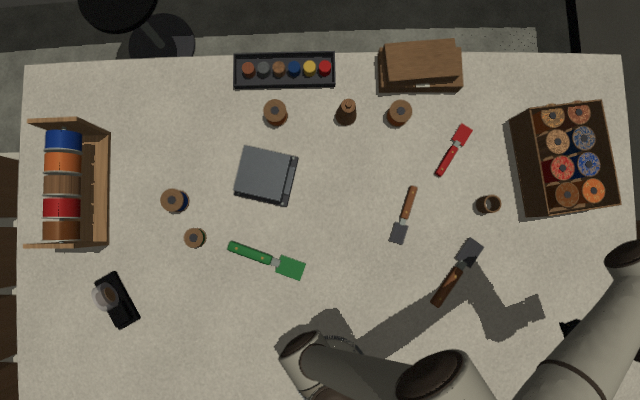

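View pics/a_side.png

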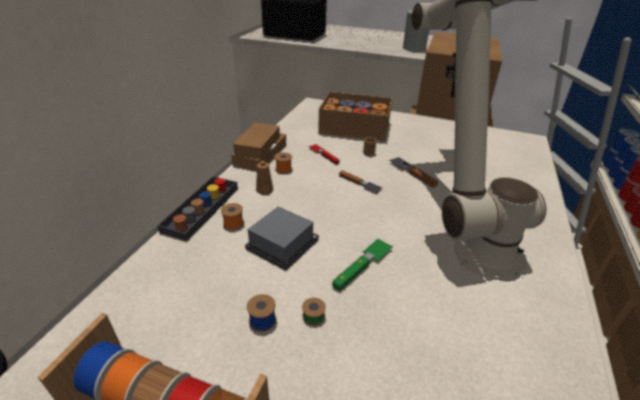

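View pics/a_wrist.png

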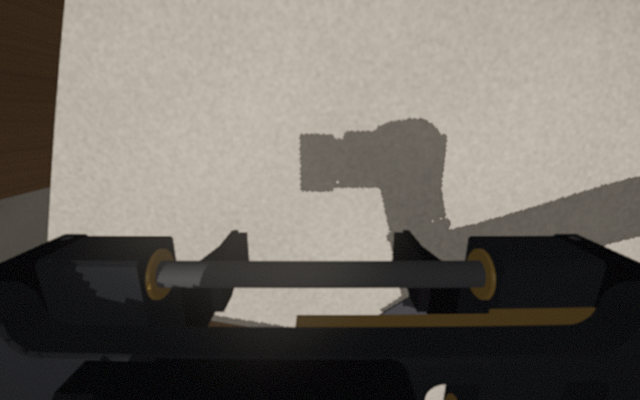

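```bash
cat >> h.py <<'E'
def cam(f):
    K=np.array([[f["fx"],0,f["cx"]],[0,f["fy"],f["cy"]],[0,0,1.]])
    Rwc=R.from_euler("xyz",f["orientation"],degrees=True).as_matrix()@np.diag([1,-1,-1])
    return K,Rwc,np.array(f["position"]),np.array(f["D"])
def proj(f,P):
    K,Rm,t,D=cam(f); rv,_=cv2.Rodrigues(Rm.T)
    return cv2.projectPoints(np.atleast_2d(P).astype(float),rv,-Rm.T@t,K,D)[0].reshape(-1,2)
def pix2z(f,uv,z):
    K,Rm,t,D=cam(f)
    n=cv2.undistortPoints(np.array(uv,float).reshape(-1,1,2),K,D).reshape(-1,2)
    d=np.c_[n,np.ones(len(n))]@Rm.T
    return t+d*((z-t[2])/d[:,2])[:,None]
def crop(f,c,w,h,s,name):
    x0,y0=int(c[0]-w/2),int(c[1]-h/2)
    im=f["image"][max(y0,0):y0+h,max(x0,0):x0+w]
    cv2.imwrite("pics/"+name,cv2.resize(im,None,fx=s,fy=s,interpolation=cv2.INTER_CUBIC))
    print(name,"origin",x0,y0,"scale",s)
E
python3 - <<'E'
from h import *
import pickle
t=env.grab_frame("top"); s=env.grab_frame("side")
pickle.dump((t,s),open("f0.pkl","wb"))
crop(t,(265,175),80,75,8,"b_th.png"); crop(t,(404,215),80,75,8,"b_ts.png"); crop(s,(280,237),90,70,8,"b_sh.png"); crop(s,(360,182),60,45,12,"b_ss.png")
# table edges
E
```

```text
b_th.png origin 225 137 scale 8
b_ts.png origin 364 177 scale 8
b_sh.png origin 235 202 scale 8
b_ss.png origin 330 159 scale 12
```

View pics/b_th.png

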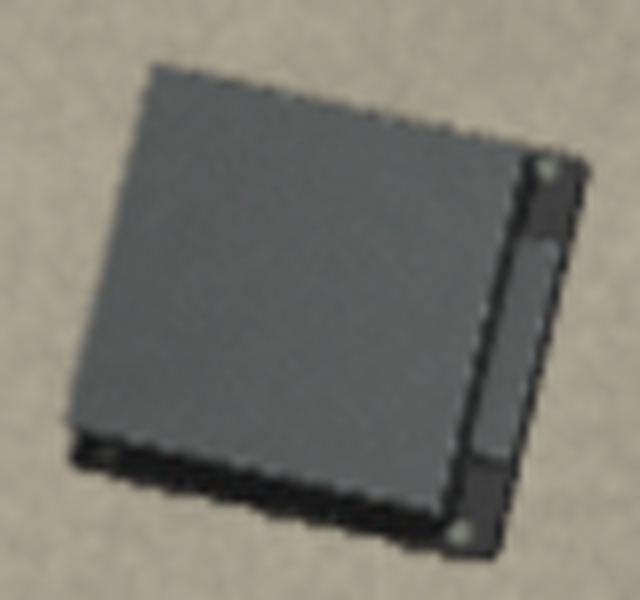

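View pics/b_ts.png

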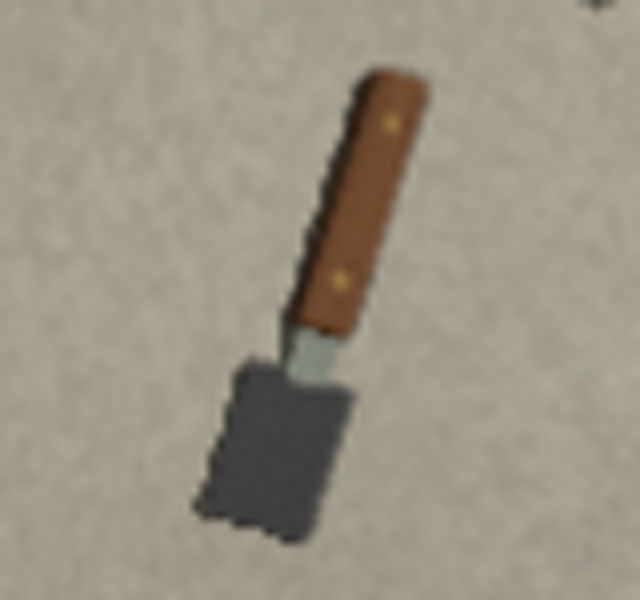

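View pics/b_sh.png

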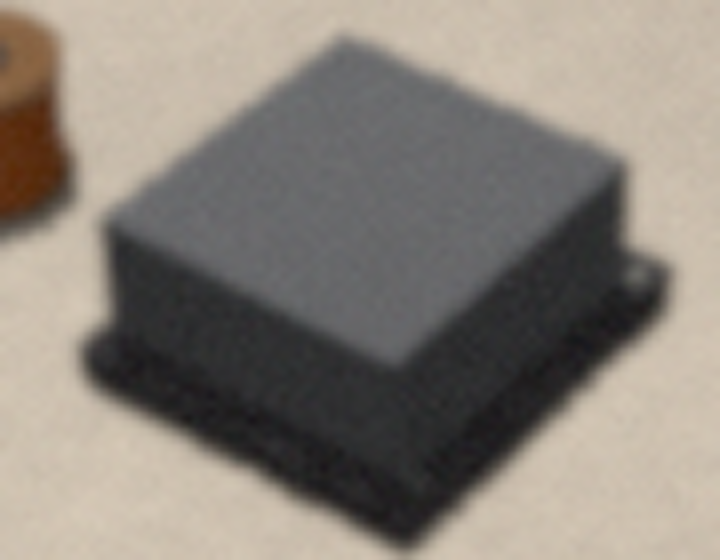

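View pics/b_ss.png

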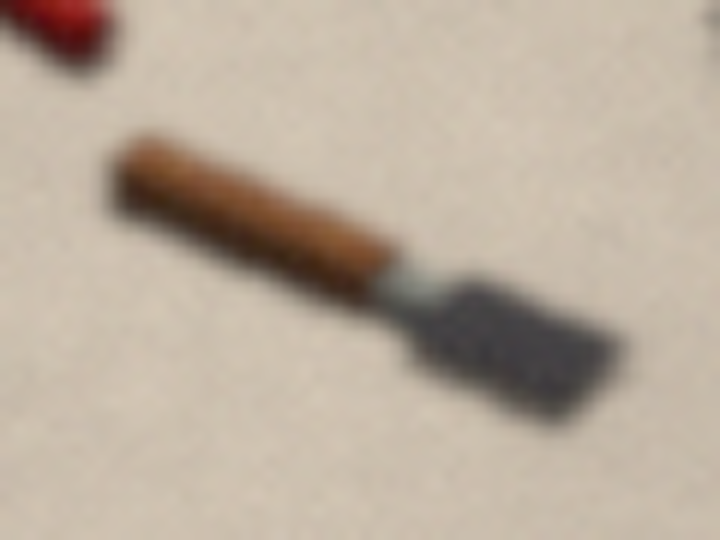

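Run:
```python
from h import *
import pickle
from scipy.optimize import least_squares
t,s=pickle.load(open("f0.pkl","rb"))
T=lambda a:np.array(a)/8+[225,137]-0.06; S=lambda a:np.array(a)/8+[235,202]-.06
top=T([(152,65),(525,152),(440,512),(70,430),(590,160),(498,555)])
sid=S([(345,38),(625,165),(400,362),(110,225)])
def pts(p):
    x,y,a,h=p; 
    L=np.array([[65,70,h*1e3],[65,-64,h*1e3],[-65,-64,h*1e3],[-65,70,h*1e3],[75,-80,18],[-75,-80,18]])/1e3
    return L@R.from_euler("z",a).as_matrix().T+[x,y,0]
def res(p):
    P=pts(p)
    return np.r_[(proj(t,P)-top).ravel(),(proj(s,P[[1,2,3,0]])-sid).ravel()]
r=least_squares(res,[.57,.18,0,.075]); p=r.x; print("housing",p[:2],np.degrees(p[2]),p[3]); print(np.round(r.fun.reshape(-1,2),1).tolist())
T=lambda a:np.array(a)/8+[364,177]-0.06; S=lambda a:np.array(a)/12+[330,159]-.04
# scraper: handle end corners, blade corners
top=T([(372,70),(430,82),(352,335),(195,512),(303,543),(355,395),(240,362)])
sid=S([(625,350),(553,422)])
# blade corners local: tip x .123 y +-.02
def sp(p):
    x,y,a=p
    L=np.array([[-50,11,20],[-50,-11,20],[50,-11,20],[123,20,11.3],[123,-20,11.3],[69,-20,11.3],[69,20,11.3]])/1e3
    return L
def mk(sgn):
  def res2(p):
    L=sp(p).copy(); L[:,1]*=sgn
    P=L@R.from_euler("z",p[2]).as_matrix().T+[p[0],p[1],0]
    return np.r_[(proj(t,P)-top).ravel(),(proj(s,P[[4,3]])-sid).ravel()]
  return res2
for sg in (1,-1):
  r=least_squares(mk(sg),[.44,-.224,np.radians(170)]); print("scraper",r.x[:2],np.degrees(r.x[2]),r.cost); print(np.round(r.fun.reshape(-1,2),1).tolist())
for n,f in (("t",t),("s",s)): print(pix2z(f,[(404,200)],.02) if n=="t" else "")
```

```text
housing [0.57254036 0.17493766] -13.64872651584738 0.0706277471288943
[[0.2, 0.1], [0.5, -0.5], [0.7, 0.3], [-0.4, 0.0], [-0.3, -0.4], [-0.3, 0.6], [-0.0, -0.2], [0.8, -0.5], [-0.0, 1.0], [-1.0, -0.2]]
scraper [ 0.48662531 -0.23984213] 159.9604016486575 553.7023184855267
[[8.4, 1.7], [-6.1, -2.3], [-7.0, -1.2], [14.2, 4.1], [-12.3, -4.2], [-13.0, -3.4], [14.4, 5.2], [-5.6, 3.7], [6.6, -7.0]]
scraper [ 0.48749398 -0.23690935] 159.99943640751482 4.580358825542204
[[0.2, -1.1], [0.1, -0.1], [-0.8, 1.0], [0.2, -0.6], [-0.2, -0.0], [-0.9, 0.8], [0.4, 0.4], [0.2, -0.6], [-0.0, -1.9]]
[[ 0.49400037 -0.22286949  0.02      ]]
```

```bash
cat >> h.py <<'E'
S0=np.array([0.4875,-0.2369]); SA=160.0
H0=np.array([0.5725,0.1749]); HA=-13.65
RH=R.from_euler("z",HA,degrees=True)
G=0.012        # grasp this far ahead of handle centre
OFF=180        # psi = scraper yaw + OFF
TZ0=0.003      # TCP height with scraper flat
def h2w(p): return RH.apply(p)+[H0[0],H0[1],0]
def rpy(Rt): return Rt.as_euler("xyz",degrees=True)
def tcp_for_tip(tip, th, tcpz=TZ0):
    """tip in housing coords (m), scraper pitched up by th about housing x, blade along +y. -> TCP pos, rpy in world"""
    # scraper frame: x-> housing y ; rotate by th about housing x
    Rs=RH*R.from_euler("x",th)*R.from_euler("z",90,degrees=True)
    w=h2w(tip); p=w+Rs.apply([G-0.123,0,tcpz-0.010])
    Rt=Rs*R.from_euler("z",OFF,degrees=True)*R.from_euler("x",-90,degrees=True)
    return p,rpy(Rt)
def lip_tip(th,depth=.012,gap=-.0005):
    """housing coords of blade centre tip for hood angle th; gap = clearance of blade top below lip underside"""
    v=np.array([0,-0.150+depth,0.007-0.0013-gap])
    return R.from_euler("x",-th).apply(v)+[0,.070,.020]
E
sed -i 's/from_euler("x",-th).apply(v)/from_euler("x",-th).apply(v)/' h.py
python3 - <<'E'
import h; from h import *
for off in (0,180):
    h.OFF=off
    print("off",off)
    p=np.r_[S0+G*np.array([np.cos(np.radians(SA)),np.sin(np.radians(SA))]),TZ0]
    print("grasp",env.inverse_kinematics(p,[-90,0,SA+off]))
    for k in (1,.6,.3):
        for th in (0,.3,.6,.9,1.15):
            pos,o=tcp_for_tip(lip_tip(th),-k*th)
            q=env.inverse_kinematics(pos,o)
            print(k,th,np.round(pos,3),np.round(o),None if q is None else np.round(q))
    print("post",env.inverse_kinematics(h2w([0,0,.036]),[-90,0,HA+90+off]),env.inverse_kinematics(h2w([0,0,.16]),[-90,0,HA+90+off]))
E
```

```text
off 0
grasp [-8.50548175e+00  2.83009305e+01 -2.74152343e+01  2.54444375e-14
 -3.42838352e+01  7.85054818e+01]
1 0 [0.53  0.001 0.019] [-90.   0.  76.] [ 18.  27. -27.   0. -36. -31.]
1 0.3 [0.533 0.012 0.093] [-90.  17.  76.] [ 26.  24. -25.  17. -53. -51.]
1 0.6 [0.54  0.043 0.16 ] [-90.  34.  76.] [ 34.  27. -18.  24. -73. -60.]
1 0.9 [0.552 0.092 0.215] [-90.  52.  76.] [ 40.  34.  -8.  28. -93. -64.]
1 1.15 [0.565 0.143 0.247] [-90.  66.  76.] [  44.   41.   -0.   31. -108.  -65.]
0.6 0 [0.53  0.001 0.019] [-90.   0.  76.] [ 18.  27. -27.   0. -36. -31.]
0.6 0.3 [0.532 0.009 0.08 ] [-90.  10.  76.] [ 23.  24. -25.  11. -48. -45.]
0.6 0.6 [0.538 0.032 0.136] [-90.  21.  76.] [ 29.  23. -21.  17. -62. -53.]
0.6 0.9 [0.547 0.068 0.183] [-90.  31.  76.] [ 35.  26. -14.  21. -76. -58.]
0.6 1.15 [0.556 0.106 0.214] [-90.  40.  76.] [ 39.  30.  -7.  23. -87. -61.]
0.3 0 [0.53  0.001 0.019] [-90.   0.  76.] [ 18.  27. -27.   0. -36. -31.]
0.3 0.3 [0.532 0.009 0.07 ] [-90.   5.  76.] [ 21.  23. -25.   6. -45. -39.]
0.3 0.6 [0.537 0.028 0.116] [-90.  10.  76.] [ 25.  21. -22.  10. -54. -4
[... 1116 characters left out ...]
] [ -90.  -31. -104.] [ 35.  26. -14.  21. -76. 122.]
0.6 1.15 [0.556 0.106 0.214] [ -90.  -40. -104.] [ 39.  30.  -7.  23. -87. 119.]
0.3 0 [0.53  0.001 0.019] [ -90.    0. -104.] [ 18.  27. -27.   0. -36. 149.]
0.3 0.3 [0.532 0.009 0.07 ] [ -90.   -5. -104.] [ 21.  23. -25.   6. -45. 141.]
0.3 0.6 [0.537 0.028 0.116] [ -90.  -10. -104.] [ 25.  21. -22.  10. -54. 135.]
0.3 0.9 [0.544 0.059 0.155] [ -90.  -15. -104.] [ 29.  22. -17.  13. -63. 130.]
0.3 1.15 [0.552 0.09  0.179] [ -90.  -20. -104.] [ 33.  23. -13.  14. -70. 126.]
post [ 32.47071308  30.40503478 -15.97353077   0.         -43.62143445
 133.87928692] [ 32.47071308  22.36307001  -8.52758977   0.         -59.10934022
 133.87928692]
```

```bash
sed -i 's/^OFF=180/OFF=0/' h.py
python3 - <<'E'
from h import *
p=np.r_[S0+G*np.array([np.cos(np.radians(SA)),np.sin(np.radians(SA))]),.12]
o=[-90,0,SA]
env.goto(p,o)
f=env.grab_frame("wrist"); cv2.imwrite("pics/c_w.png",f["image"])
print(env.read_state()["position"],env.read_state()["clock"])
# expected handle end corners in wrist
a=np.radians(SA); M=R.from_euler("z",a).as_matrix()
L=np.array([[-.05,0,.02],[.05,0,.02],[.123,0,.011],[.05,.011,.02],[.05,-.011,.02]])
print(np.round(proj(f,L@M.T+np.r_[S0,0])))
print([(np.round(d["xyz"],3).tolist(),round(d["score"],2)) for t in ("scraper_grip","scraper_tip") for d in env.search_frame(f,t)])
E
```

```text
[ 0.47617926 -0.23345143  0.12016989] 2.7917
[[319. 134.]
 [319. 240.]
 [320. 300.]
 [331. 240.]
 [308. 240.]]
[([0.477, -0.23, 0.02], 0.77), ([0.375, -0.416, 0.016], 0.69), ([0.376, -0.419, 0.014], 0.79), ([0.589, -0.337, 0.02], 0.72), ([0.471, -0.233, 0.016], 0.71)]
```

View pics/c_w.png

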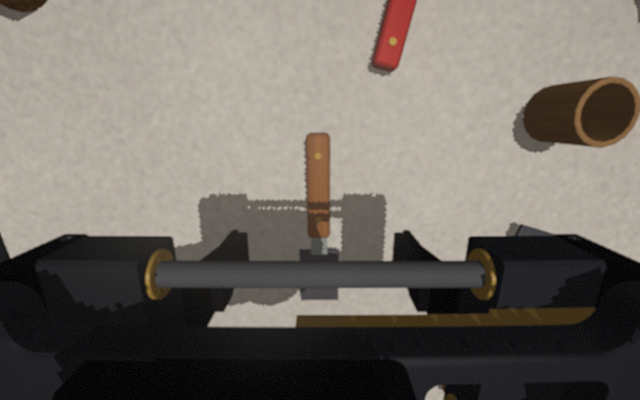

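Run:
```python
from h import *
p=np.r_[S0+G*np.array([np.cos(np.radians(SA)),np.sin(np.radians(SA))]),.003]
hit=env.move_straight(p,rate=.08,force_limit=8)
s=env.read_state(); print(hit,s["position"],s["force"])
env.gripper_to(0.0,grasp_force=50)
s=env.read_state(); print(s["position"],s["opening"],s["opening"]*87,s["force"])
z=s["position"][2]; open("tz.txt","w").write(str(z))
p[2]=.10; env.move_straight(p,rate=.15)
s=env.read_state(); print(s["position"],s["opening"],s["clock"])
f=env.grab_frame("side"); crop(f,(370,170),120,90,6,"d_s.png")
f=env.grab_frame("wrist"); cv2.imwrite("pics/d_w.png",f["image"])
```

```text
False [ 0.47660524 -0.23287296  0.00350583] [ 0.11704637 -0.47966243  0.78200939]
[ 0.47629161 -0.23276597  0.00300569] 0.2476630993814073 21.546689646182436 [ 0.19669749  0.51375202 -1.28804224]
[ 0.47533175 -0.2325354   0.0991223 ] 0.24668612568389145 6.375
d_s.png origin 310 125 scale 6
```

View pics/d_s.png

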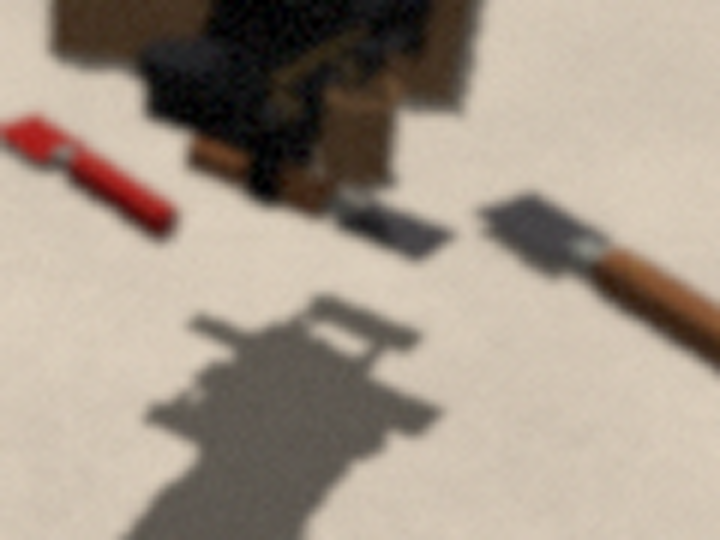

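View pics/d_w.png

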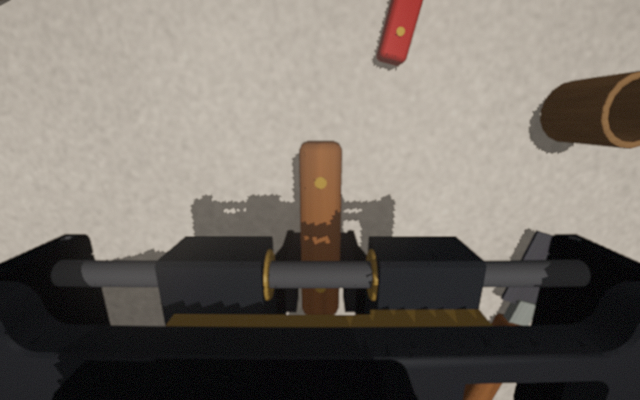

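Run:
```python
from h import *
tz=float(open("tz.txt").read())
p,o=tcp_for_tip([0,-.125,.10],0,tz); env.goto(p,o)
p,o=tcp_for_tip([0,-.125,.0225],0,tz); print(env.move_straight(p,o,rate=.12,force_limit=10))
s=env.read_state(); print(p,s["position"],o,s["tool_rot"],s["force"],s["clock"])
for n,c,w in (("top",(305,200),(110,85)),("side",(320,230),(110,85))):
    f=env.grab_frame(n)
    L=np.array([[.02,-.125,.0225],[-.02,-.125,.0225],[-.02,-.179,.0225],[.02,-.179,.0225]])
    uv=proj(f,h2w(L)); g=dict(f); g["image"]=f["image"].copy()
    x0,y0=int(c[0]-w[0]/2),int(c[1]-w[1]/2)
    im=cv2.resize(f["image"][y0:y0+w[1],x0:x0+w[0]],None,fx=7,fy=7,interpolation=cv2.INTER_CUBIC)
    for u in uv: cv2.circle(im,tuple(int(v) for v in (u-[x0,y0]+.5)*7),3,(0,0,255),-1)
    cv2.imwrite(f"pics/e_{n}.png",im)
```

```text
False
[ 0.51680631 -0.05443428  0.01550569] [ 0.51743167 -0.05445605  0.01598185] [-90.     0.    76.35] [-9.00631613e+01 -1.59285322e-02  7.63632506e+01] [ 0.42460251 -0.07040477 -0.13521419] 8.8667
```

View pics/e_top.png

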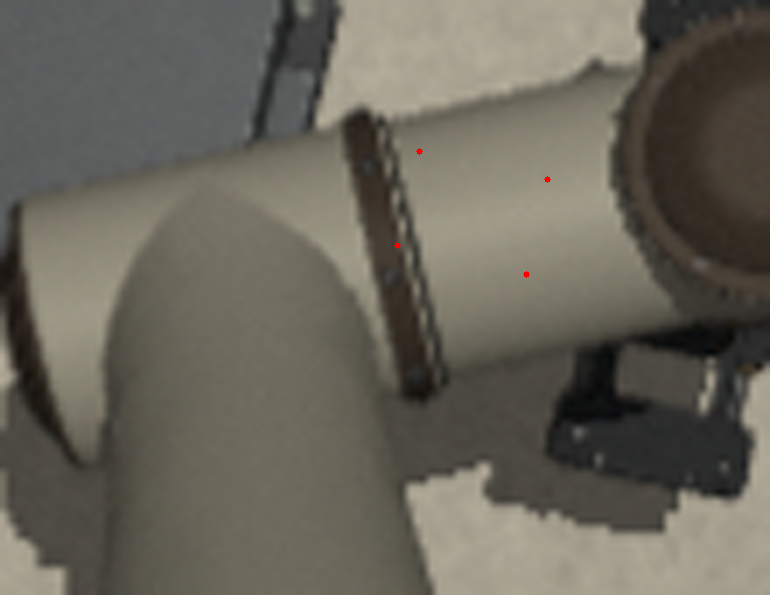

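View pics/e_side.png

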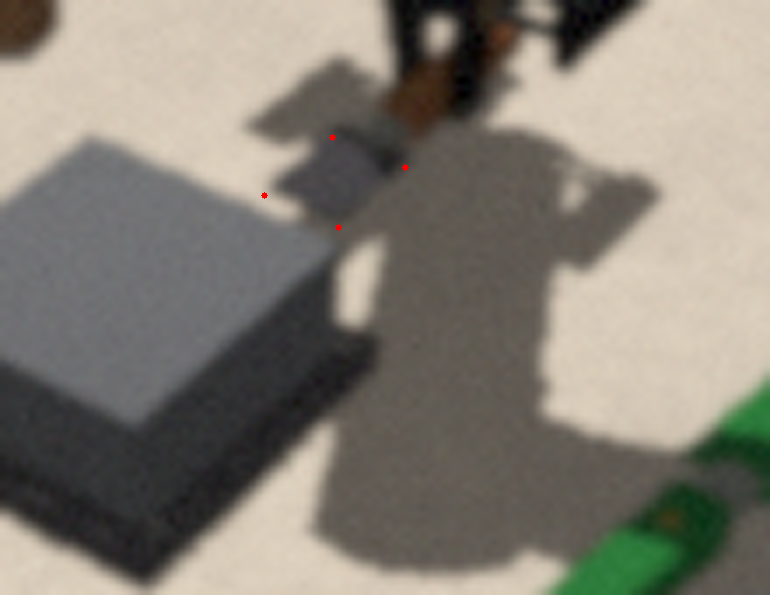

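Run:
```python
from h import *
tz=float(open("tz.txt").read())
s=env.read_state()
f=env.grab_frame("wrist")
Rt=R.from_euler("xyz",s["tool_rot"],degrees=True)
# scraper frame in tool: scraper R = Rt * Rx(90)
Rs=Rt*R.from_euler("x",90,degrees=True)
def sc(L): return Rs.apply(np.array(L)-[G,0,tz])+s["position"]
L=[[-.05,.011,.02],[-.05,-.011,.02],[-.05+.0117,0,.02]]
uv=proj(f,sc(L)); print(uv)
im=cv2.resize(f["image"][110:220,240:400],None,fx=5,fy=5,interpolation=cv2.INTER_CUBIC)
for u in uv: cv2.circle(im,tuple(int(v) for v in (u-[240,110]+.5)*5),3,(255,0,0),-1)
cv2.imwrite("pics/g_w.png",im)
g=env.grab_frame("side")
L=[[.123,.02,.01],[.123,-.02,.01],[.069,.02,.01],[.069,-.02,.01],[-.05,0,.02]]
print(proj(g,sc(L)), sc(L)[0])
m=[d for d in env.trace(g,"scraper")]
for d in m:
    ys,xs=np.nonzero(d["mask"]); print(d["score"],xs.min(),xs.max(),ys.min(),ys.max(),xs.size)
crop(g,(310,220),80,60,10,"g_s.png")
```

```text
[[342.0475348  144.5269911 ]
 [296.81237547 144.47896194]
 [319.4198883  168.38658029]]
[[312.55540191 218.71274908]
 [301.99441048 214.12323957]
 [322.2100972  210.14991715]
 [311.82369551 205.8167397 ]
 [336.67791628 188.5955082 ]] [0.52434245 0.05823454 0.02345756]
0.8 332 392 239 290 936
0.76 391 437 157 187 446
0.6 305 338 192 217 226
g_s.png origin 270 190 scale 10
```

View pics/g_w.png

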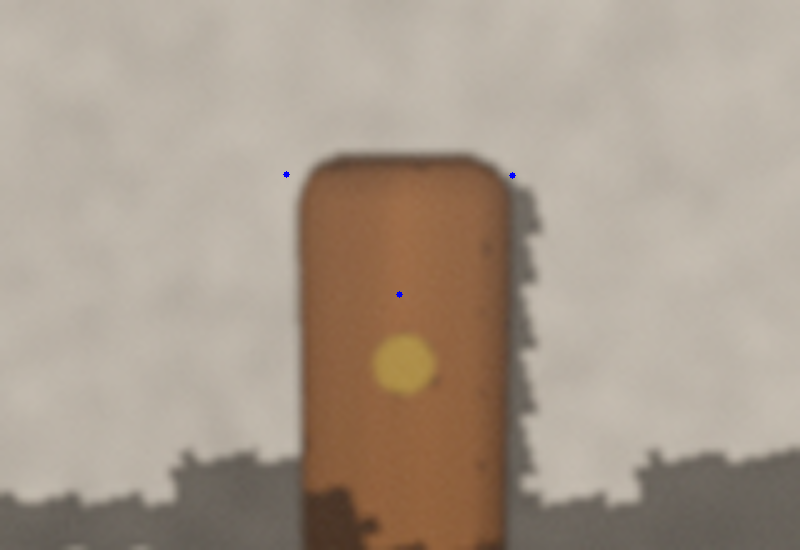

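View pics/g_s.png

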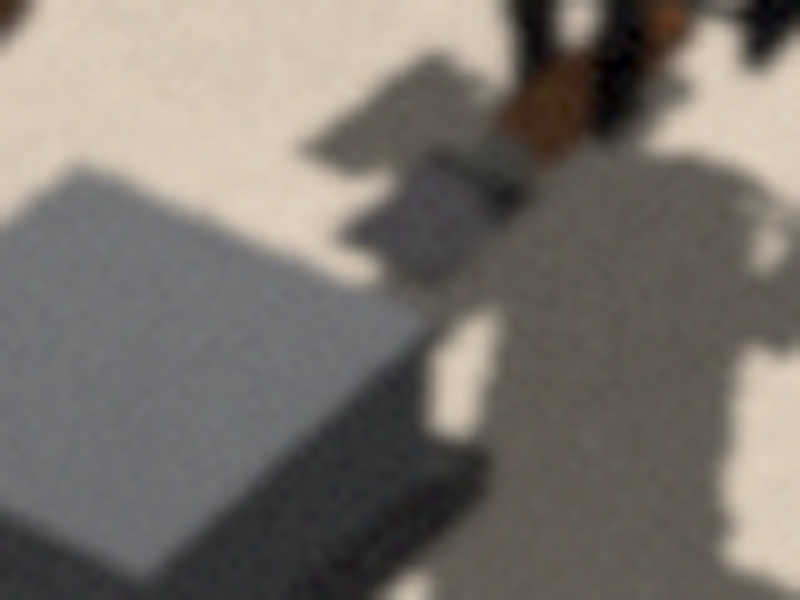

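Run:
```python
from h import *
im=cv2.imread("pics/c_w.png")
for r in (140,150,165,180): 
    row=im[r,295:345].astype(int); m=(row[:,2]-row[:,0])>45
    x=np.nonzero(m)[0]+295; print(r,x.min(),x.max(),m.sum())
col=im[120:250,318].astype(int); y=np.nonzero((col[:,2]-col[:,0])>45)[0]+120; print(y.min(),y.max())
s=env.read_state(); f=env.grab_frame("wrist"); 
# recompute prediction for c_w frame: camera rigid in tool
Rt=R.from_euler("xyz",s["tool_rot"],degrees=True); Rc=R.from_euler("xyz",f["orientation"],degrees=True)
rel=Rt.inv()*Rc; tp=Rt.inv().apply(f["position"]-s["position"])
Rt2=R.from_euler("xyz",[-90,0,SA],degrees=True); g=dict(f); g["position"]=np.array([.47618,-.23345,.12017])+Rt2.apply(tp); g["orientation"]=(Rt2*rel).as_euler("xyz",degrees=True)
M=R.from_euler("z",SA,degrees=True)
for x in (-.05,-.045,-.03,0,.03): print(x,[np.round(proj(g,M.apply([x,y,.02])+np.r_[S0,0])[0],1).tolist() for y in (.011,-.011)])
```

```text
140 307 328 22
150 307 328 22
165 307 328 22
180 307 328 22
134 232
-0.05 [[331.6, 134.1], [306.4, 134.0]]
-0.045 [[331.5, 139.9], [306.4, 139.9]]
-0.03 [[331.3, 157.1], [306.6, 157.0]]
0 [[331.0, 189.9], [307.0, 189.9]]
0.03 [[330.6, 220.8], [307.3, 220.8]]
```

Run:
```python
from h import *
tz=float(open("tz.txt").read())
def rep(m):
    s=env.read_state(); print(m,np.round(s["position"],4),np.round(s["force"],2),round(s["clock"],2)); return s
p,o=tcp_for_tip([0,-.085,.0217],0,tz); print(env.move_straight(p,o,rate=.08,force_limit=5)); rep("front")
p,o=tcp_for_tip([0,-.0625,.0217],0,tz); print(env.move_straight(p,o,rate=.03,force_limit=4)); s=rep("in")
d=RH.inv().apply(s["position"]-[H0[0],H0[1],0]); print("housing tcp",d,"tip y",d[1]+.123-G)
f=env.grab_frame("side"); crop(f,(300,230),90,70,8,"i_s.png")
```

```text
False
front [ 0.5261 -0.0152  0.0146] [ 1.41 -0.69 -0.86] 9.82
False
in [0.5314 0.0063 0.0147] [ 0.09  0.38 -1.15] 10.72
housing tcp [-1.01169701e-04 -1.73546887e-01  1.46589500e-02] tip y -0.06254688717545699
i_s.png origin 255 195 scale 8
```

View pics/i_s.png

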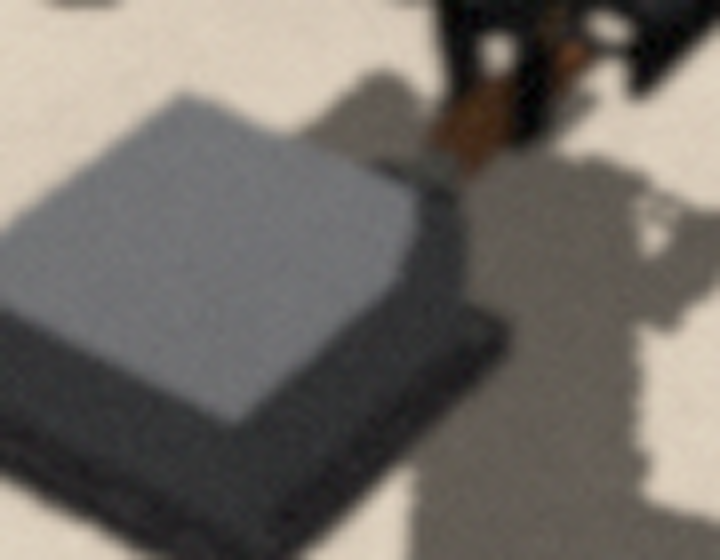

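Run:
```python
from h import *
tz=float(open("tz.txt").read())
def rep(m):
    s=env.read_state(); d=RH.inv().apply(s["position"]-[H0[0],H0[1],0]);print(m,np.round(s["position"],4),np.round(s["force"],2),round(s["clock"],2),"tip y",d[1]+.123-G); return s
p,o=tcp_for_tip([0,-.055,.0217],0,tz); print(env.move_straight(p,o,rate=.02,force_limit=4)); rep("in")
```

```text
True
in [0.5313 0.01   0.014 ] [-0.22  0.43 -1.72] 11.07 tip y -0.05895702838584761
```

```bash
sed -i 's/G-0.123,0/G-0.123+DX,0/; s/^OFF=0/DX=0.005\nOFF=0/' h.py
python3 - <<'E'
from h import *
tz=float(open("tz.txt").read())
def rep(m):
    s=env.read_state(); print(m,np.round(s["position"],4),np.round(s["force"],2),round(s["clock"],2)); return s
K=.5
p,o=tcp_for_tip([0,-.067,.0217],0,tz); env.move_straight(p,o,rate=.05); rep("back")
for th in (0,.06,.13,.2):
    p,o=tcp_for_tip(lip_tip(th,.013),-K*th,tz); print(env.move_straight(p,o,rate=.06,force_limit=15)); rep(th)
f=env.grab_frame("side"); crop(f,(300,230),90,70,8,"j_s.png")
E
```

```text
back [0.5316 0.0066 0.0147] [ 0.36 -0.43 -1.83] 11.32
False
0 [0.5318 0.0068 0.0195] [-0.95  0.03 -1.49] 11.57
False
0.06 [0.5319 0.0076 0.0307] [ 0.72 -0.07 -1.8 ] 11.92
False
0.13 [0.532  0.0087 0.0437] [ 0.34 -0.39 -1.98] 12.29
False
0.2 [0.5326 0.0106 0.0568] [ 0.15  0.32 -2.36] 12.67
j_s.png origin 255 195 scale 8
```

View pics/j_s.png

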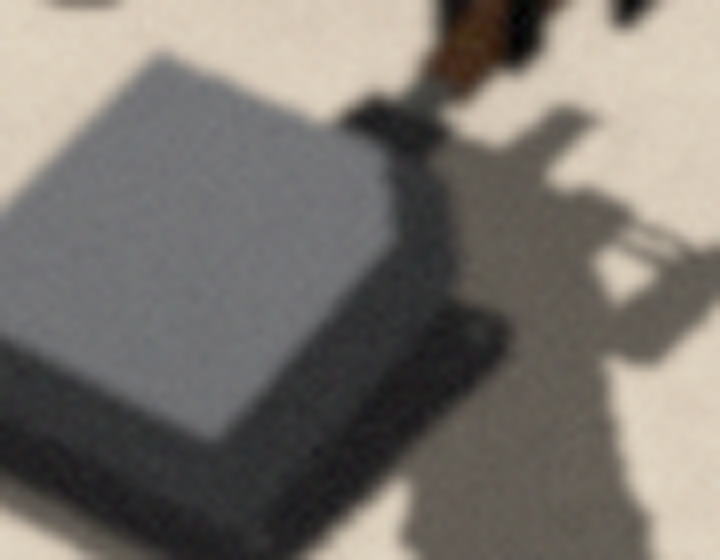

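Run:
```python
from h import *
tz=float(open("tz.txt").read())
def rep(m):
    s=env.read_state(); print(m,np.round(s["position"],4),np.round(s["force"],2),round(s["clock"],2)); return s
K=.5
for th in (.3,.4,.5,.6,.7):
    p,o=tcp_for_tip(lip_tip(th,.013),-K*th,tz); print(env.move_straight(p,o,rate=.1,force_limit=15)); rep(th)
f=env.grab_frame("side"); crop(f,(300,210),130,100,6,"k_s.png")
```

```text
False
0.3 [0.5335 0.0149 0.0751] [-0.32  0.63 -1.5 ] 13.06
False
0.4 [0.5347 0.0205 0.0927] [ 0.44  0.47 -2.34] 13.4
False
0.5 [0.5364 0.0275 0.1099] [ 0.34  0.2  -1.91] 13.74
False
0.6 [0.5384 0.036  0.1264] [ 0.18  0.26 -1.67] 14.07
False
0.7 [0.5407 0.0457 0.142 ] [-0.85 -0.41 -0.71] 14.41
k_s.png origin 235 160 scale 6
```

View pics/k_s.png

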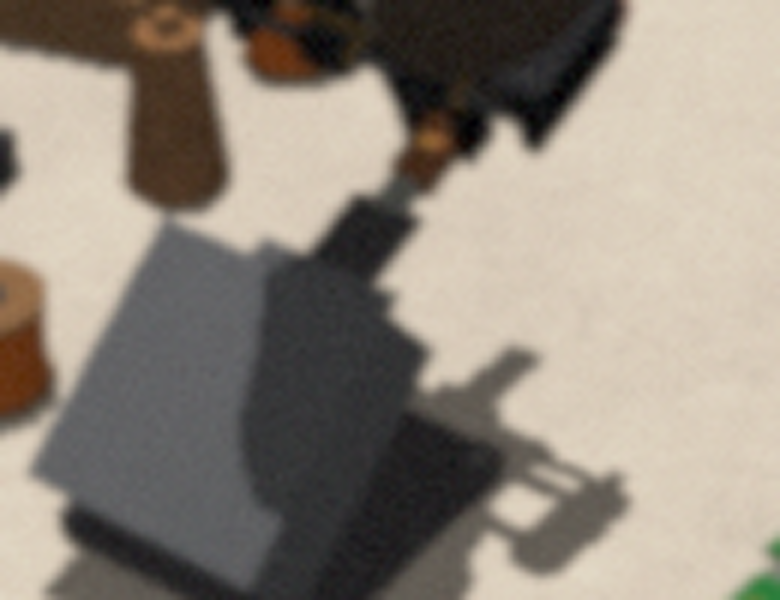

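Run:
```python
from h import *
tz=float(open("tz.txt").read())
def rep(m):
    s=env.read_state(); print(m,np.round(s["position"],4),np.round(s["force"],2),round(s["clock"],2)); return s
K=.5
for th in (.8,.9,1.0,1.1,1.2):
    p,o=tcp_for_tip(lip_tip(th,.013),-K*th,tz); print(env.move_straight(p,o,rate=.1,force_limit=15)); rep(th)
env.dwell(.5)
f=env.grab_frame("side"); crop(f,(300,200),130,100,6,"l_s.png")
```

```text
False
0.8 [0.5435 0.0568 0.1568] [-0.29 -0.18 -1.61] 14.79
False
0.9 [0.5464 0.069  0.1703] [ 0.35 -1.09 -0.17] 15.12
False
1.0 [0.5496 0.0821 0.1826] [ 0.16 -0.97 -1.02] 15.46
False
1.1 [0.5531 0.0963 0.1937] [-0.14  0.34 -2.36] 15.79
False
1.2 [0.5567 0.1112 0.2034] [-0.51 -0.04 -0.35] 16.12
l_s.png origin 235 150 scale 6
```

View pics/l_s.png

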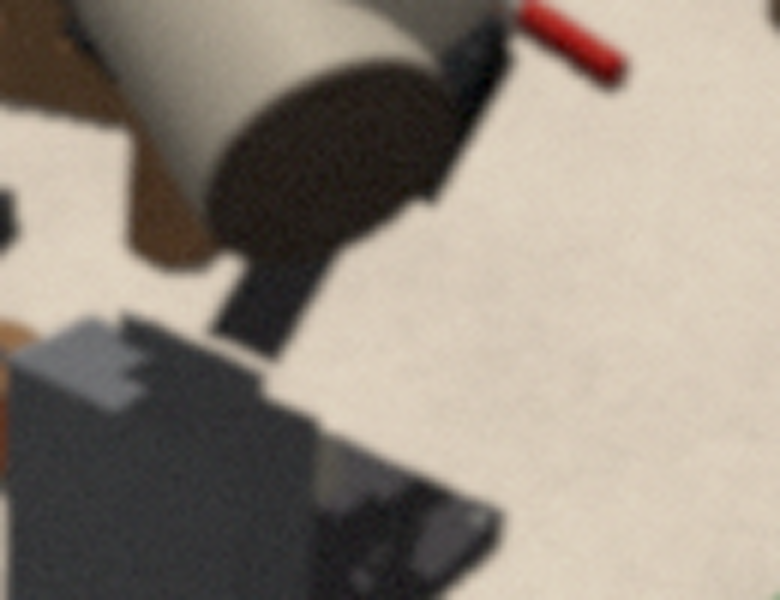

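Run:
```python
from h import *
tz=float(open("tz.txt").read())
def rep(m):
    s=env.read_state(); print(m,np.round(s["position"],4),np.round(s["tool_rot"],1),np.round(s["force"],2),round(s["clock"],2)); return s
p,o=tcp_for_tip([0,-.11,.15],0,tz); env.move_straight(p,o,rate=.2); rep("back")
q=np.array([0.505,-0.15,.12]); env.goto(q,o); rep("above")
q[2]=tz+.012; env.move_straight(q,o,rate=.15); s=rep("low")
q[2]=tz-.0005; print(env.move_straight(q,o,rate=.03,force_limit=3)); s=rep("down")
f=env.grab_frame("side"); crop(f,(370,200),130,100,6,"m_s.png")
f=env.grab_frame("top"); cv2.imwrite("pics/m_t.png",f["image"])
```

```text
back [ 0.522  -0.0348  0.1433] [-90.    0.   76.4] [-0.22  1.62 -1.11] 17.64
above [ 0.5054 -0.1497  0.1198] [-90.    0.   76.4] [ 0.43 -0.19 -0.97] 18.18
low [ 0.5061 -0.1496  0.0158] [-90.1  -0.   76.4] [-0.21  0.04 -0.66] 19.03
True
down [ 0.505 -0.15   0.003] [-90.    0.   76.4] [-0.87  0.02  4.09] 19.48
m_s.png origin 305 150 scale 6
```

View pics/m_s.png

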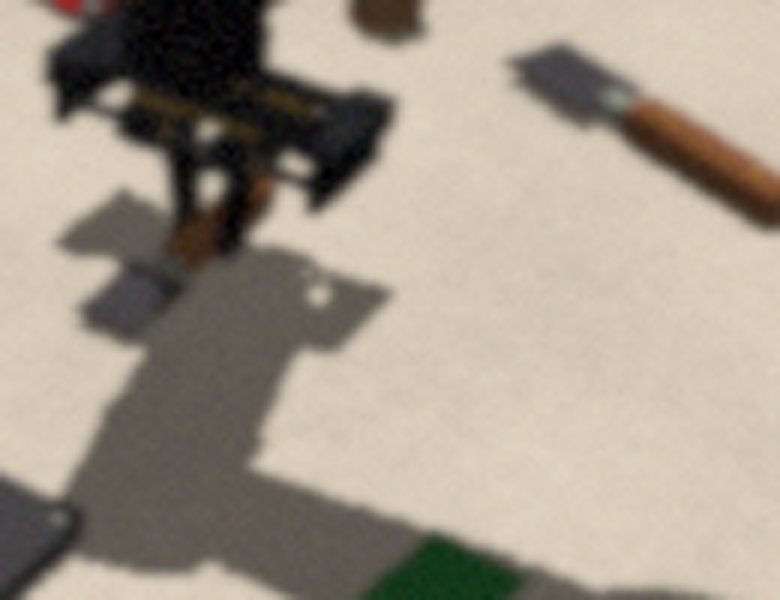

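View pics/m_t.png

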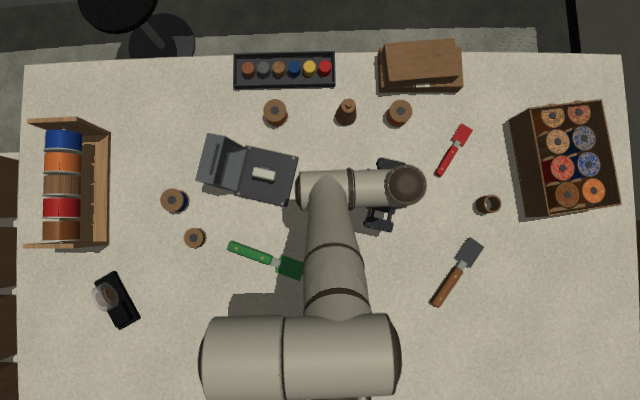

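Run:
```python
from h import *
def rep(m):
    s=env.read_state(); print(m,np.round(s["position"],4),np.round(s["opening"],3),np.round(s["force"],2),round(s["clock"],2)); return s
s=env.read_state(); p=s["position"].copy()
env.gripper_to(.6,grasp_force=30); rep("open")
p[2]=.16; o=[-90,0,HA+90]; env.move_straight(p,o,rate=.2); rep("up")
env.gripper_to(.8)
import pickle
F={}
for n in ("top","side","wrist"):
    F[n]=env.grab_frame(n)
    for t in ("post_grip","release_face","hood"):
        print(n,t,[(np.round(d["xyz"],3).tolist(),round(d["score"],2)) for d in env.search_frame(F[n],t)])
pickle.dump(F,open("f1.pkl","wb"))
crop(F["top"],(255,175),80,60,10,"n_t.png"); crop(F["side"],(290,230),80,60,10,"n_s.png"); cv2.imwrite("pics/n_side.png",F["side"]["image"])
# predicted points
for n in("top","side"):
  print(n,np.round(proj(F[n],h2w(np.array([[13,32,66],[13,-32,66],[-13,-32,66],[-13,32,66]])/1e3)),1).tolist())
```

```text
open [ 0.5042 -0.1499  0.0023] 0.597 [-0.43  0.23  0.72] 20.39
up [ 0.504  -0.1499  0.1588] 0.601 [ 0.27 -0.72  0.21] 21.33
top post_grip [([0.58, 0.176, 0.066], 0.77)]
top release_face []
top hood [([0.607, 0.293, 0.07], 0.81)]
side post_grip [([0.563, 0.182, 0.062], 0.55)]
side release_face [([0.585, 0.307, 0.119], 0.3)]
side hood [([0.582, 0.313, 0.12], 0.86), ([0.498, 0.452, 0.049], 0.21)]
wrist post_grip []
wrist release_face []
wrist hood []
n_t.png origin 215 145 scale 10
n_s.png origin 250 200 scale 10
top [[253.4, 166.5], [275.8, 171.4], [273.7, 180.5], [251.2, 175.6]]
side [[271.2, 230.9], [285.3, 219.3], [292.5, 222.5], [278.5, 234.4]]
```

View pics/n_t.png

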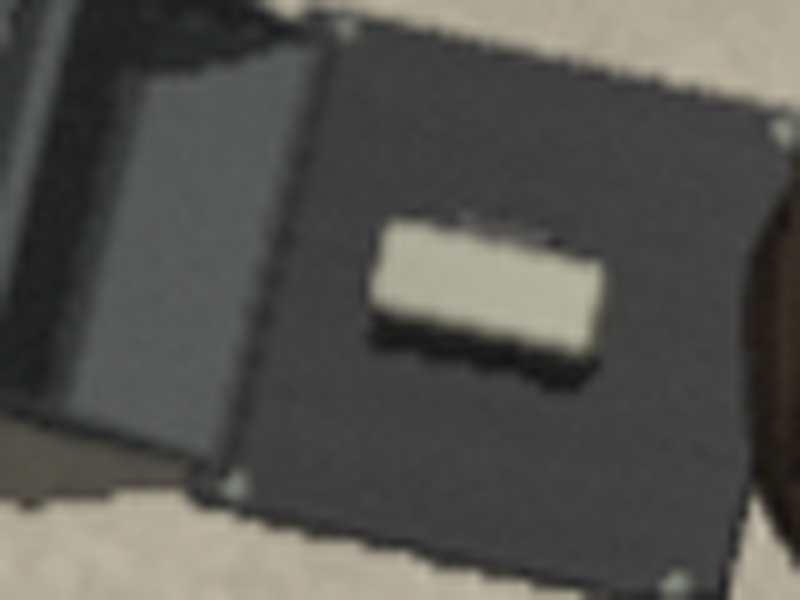

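View pics/n_s.png

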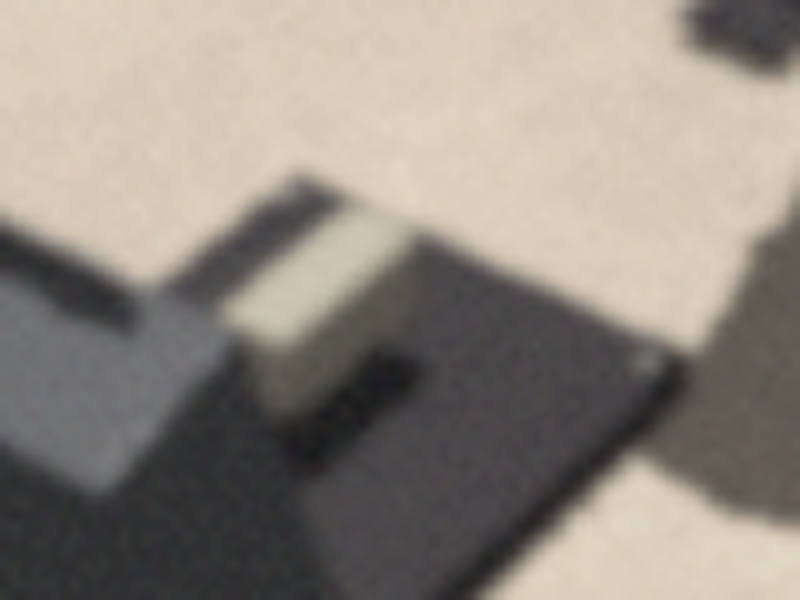

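View pics/n_side.png

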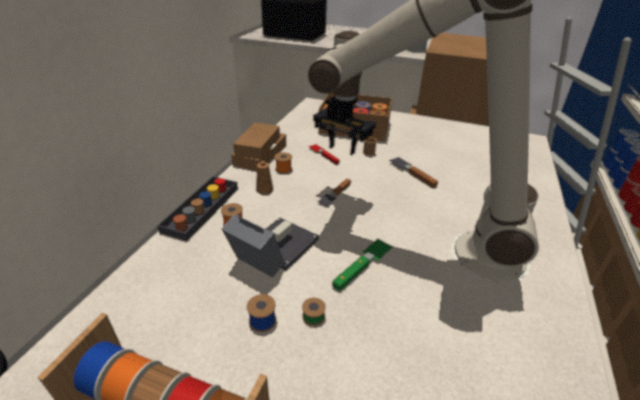

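Run:
```python
from h import *
o=[-90,0,HA+90]
env.goto(h2w([0,0,.15]),o)
f=env.grab_frame("wrist"); cv2.imwrite("pics/o_w.png",f["image"])
print(f["position"],env.read_state()["position"],env.read_state()["clock"])
print(np.round(proj(f,h2w(np.array([[13,32,66],[13,-32,66],[-13,-32,66],[-13,32,66],[19,0,51]])/1e3)),1).tolist())
```

```text
[0.55484484 0.10277233 0.31157624] [0.5725101  0.17357585 0.15011008] 23.8833
[[305.4, 242.2], [304.4, 172.2], [335.1, 172.2], [334.1, 242.2], [299.2, 203.7]]
```

View pics/o_w.png

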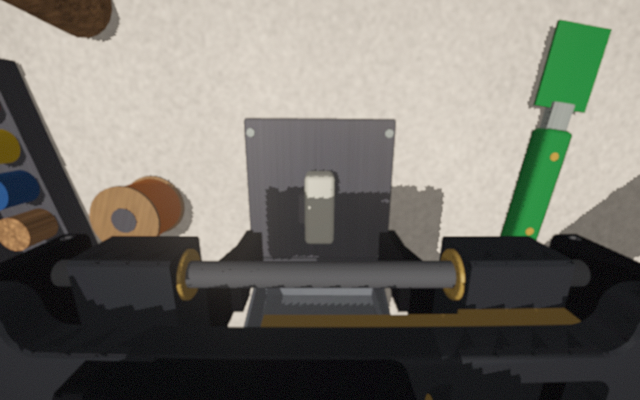

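Run:
```python
from h import *
o=[-90,0,HA+90]
def rep(m):
    s=env.read_state(); print(m,np.round(s["position"],4),np.round(s["opening"]*87,2),np.round(RH.inv().apply(s["force"]),2),round(s["clock"],2)); return s
print(env.move_straight(h2w([0,0,.036]),o,rate=.1,force_limit=8)); rep("down")
env.gripper_to(0,grasp_force=30); rep("closed")
env.dwell(.2); rep("dw")
```

```text
False
down [0.573  0.1752 0.0367] 69.55 [-0.    0.78  0.25] 25.18
closed [0.5738 0.1748 0.0362] 25.92 [ 4.71 -1.95 -1.68] 25.98
dw [0.5738 0.1748 0.0362] 26.21 [ 5.49 -0.39 -2.41] 26.18
```

Run:
```python
from h import *
o=[-90,0,HA+90]
def rep(m):
    s=env.read_state(); print(m,np.round(s["position"],4),np.round(s["opening"]*87,2),np.round(RH.inv().apply(s["force"]),2),round(s["clock"],2)); return s
env.gripper_to(0,grasp_force=40); s=rep("40N")
z0=s["position"][2]
for dz in (.02,.055,.068,.1,.114):
    print(env.move_straight(h2w([.001,0,z0+dz]),o,rate=.06,force_limit=15)); rep(dz)
F=env.grab_frame("side"); cv2.imwrite("pics/p_s.png",F["image"])
```

```text
40N [0.5737 0.1748 0.0362] 25.69 [ 5.88 -1.21 -2.37] 26.39
False
0.02 [0.5738 0.1748 0.0561] 25.58 [ 3.4  -0.23 -4.66] 26.88
False
0.055 [0.5737 0.1748 0.0911] 25.65 [ 5.19  1.12 -4.74] 27.61
False
0.068 [0.5737 0.1748 0.104 ] 25.67 [ 5.54  1.42 -5.13] 27.98
False
0.1 [0.5737 0.1748 0.1356] 25.84 [ 4.73  1.33 -5.74] 28.66
False
0.114 [0.5737 0.1747 0.1495] 25.6 [ 5.77  1.39 -5.86] 29.04
```

View pics/p_s.png

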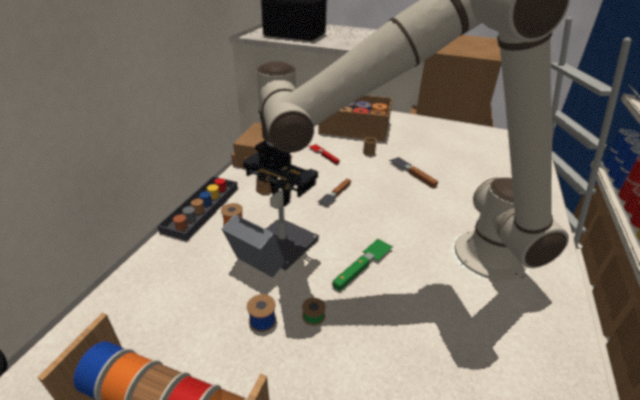

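Run:
```python
from h import *
o=[-90,0,HA+90]
def rep(m):
    s=env.read_state(); print(m,np.round(s["position"],4),np.round(s["opening"]*87,2),np.round(RH.inv().apply(s["force"]),2),round(s["clock"],2)); return s
print(env.move_straight(h2w([.001,0,.0362+.127]),o,rate=.02,force_limit=10)); rep("top")
env.dwell(1.0); rep("hold")
F=env.grab_frame("side"); crop(F,(285,210),130,100,6,"q_s.png")
G_=env.grab_frame("top"); cv2.imwrite("pics/q_t.png",G_["image"])
print(np.round(proj(F,h2w(np.array([[0,0,.171],[0,0,.018],[-.013,.032,.186],[-.013,.032,.156]]))),1).tolist())
```

```text
True
top [0.5737 0.1748 0.1552] 26.0 [ 3.64  0.5  -6.64] 29.57
hold [0.5738 0.1747 0.1556] 25.36 [-5.17  0.34 -6.81] 30.57
q_s.png origin 220 160 scale 6
[[280.7, 196.0], [282.6, 239.6], [276.7, 198.6], [277.2, 208.0]]
```

View pics/q_s.png

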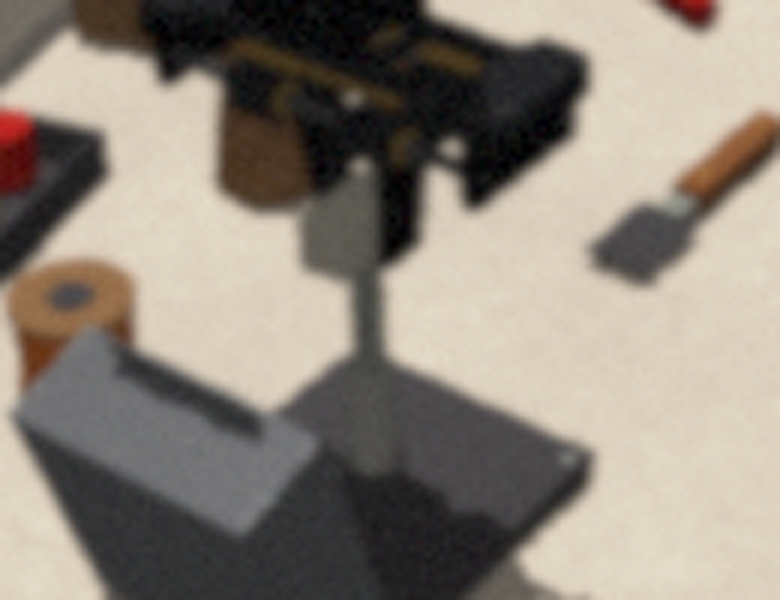

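View pics/q_t.png

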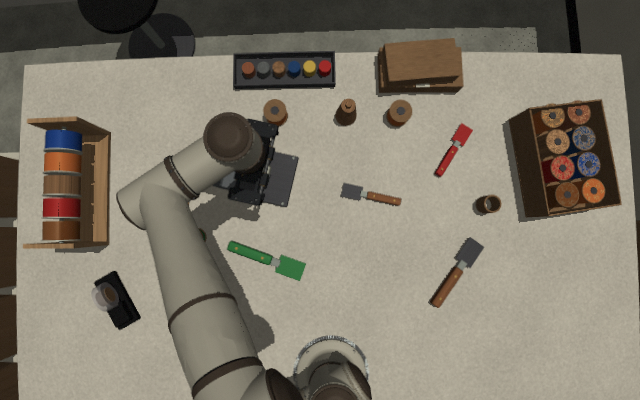

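Run:
```python
from h import *
o=[-90,0,HA+90]
def rep(m):
    s=env.read_state(); print(m,np.round(s["position"],4),np.round(s["opening"]*87,2),np.round(RH.inv().apply(s["force"]),2),round(s["clock"],2)); return s
rep("now")
for dz in (.1205,.1215,.1225):
    hit=env.move_straight(h2w([.001,0,.0362+dz]),o,rate=.02,force_limit=14); rep((dz,hit))
    if hit: break
env.dwell(.5); s=rep("hold")
```

```text
now [0.5738 0.1747 0.1557] 25.74 [-4.94 -0.06 -6.9 ] 30.67
(0.1205, False) [0.5738 0.1748 0.1564] 25.9 [ -0.26   0.12 -10.36] 30.92
(0.1215, False) [0.5738 0.1748 0.1565] 25.94 [  3.16   2.17 -19.04] 31.17
(0.1225, False) [0.5738 0.1747 0.1566] 25.82 [  5.38   2.39 -23.12] 31.42
hold [0.5737 0.1748 0.1566] 25.76 [  4.7    2.89 -23.11] 31.92
```

Run:
```python
from h import *
o=[-90,0,HA+90]
def rep(m):
    s=env.read_state(); print(m,np.round(s["position"],4),np.round(s["opening"]*87,2),np.round(RH.inv().apply(s["force"]),2),round(s["clock"],2)); return s
env.move_straight(h2w([.001,0,.0362+.1217]),o,rate=.02); rep("set")
env.dwell(1.0); rep("hold")
F=env.grab_frame("side"); crop(F,(285,200),100,80,7,"r_s.png")
env.close_job()
```

```text
set [0.5737 0.1747 0.1566] 25.57 [  5.79   2.95 -22.62] 32.17
hold [0.5738 0.1747 0.1566] 25.44 [  4.63   2.24 -23.01] 33.17
r_s.png origin 235 160 scale 7
the job is handed in; nothing more can be done
```

View pics/r_s.png

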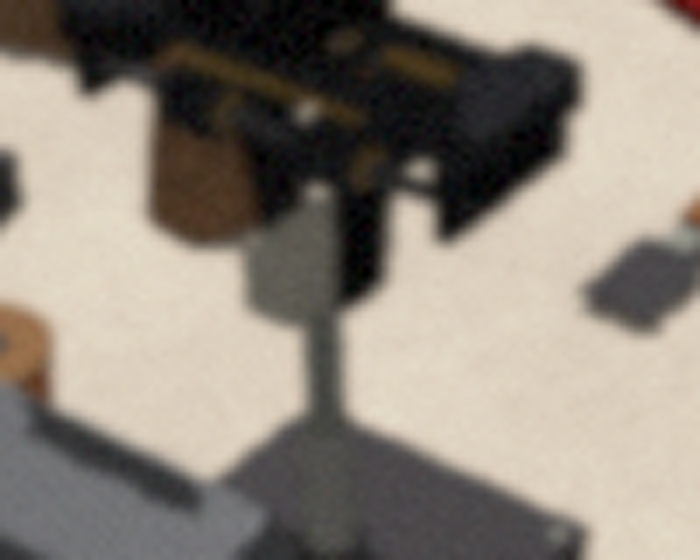

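The job is done and handed in at 33 s on the clock. I levered the hood up with the smaller brown scraper's blade until it fell fully open. Then I laid the scraper flat on the counter, let go of it, and raised the post to its top stop.

**Last checks:**
- **Post:** the gripper had risen 0.120 m and held there for 1 s, pulling about 23 N against the top stop.
- **Release button:** the fingers were 25.4–26 mm apart throughout the lift and hold, so the button is squeezed flush.
- **Hood and scraper:** the pictures show the hood open and the scraper flat on the counter.
- **Spools and other stock:** those visible in the last top picture stand where they were; the arm hid the blue spool there and nearly all of the small green one.

**What disagreed:**
- **Blade depth:** the blade met the hood's front wall about 5 mm deeper than I had calculated. I corrected the levering path for it.
- **Final force:** I tried to ease the upward pull to about 15 N just before handing in, but it stayed at 23 N.

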